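Shut the dispenser's drawer and take off its filler cap, whichever way it turns

TASK

Get the small bench dispenser ready for refilling: first push its catch drawer fully shut, then take off the quarter-turn filler cap on top. Nobody knows whether this cap opens clockwise or anticlockwise, so try it both ways, turn it the way it gives until it stops, and lift it straight off. Finish while still holding the cap in the gripper, still and level, about 10 cm above the neck it came from, and leave the other things on the table where they are.

Things in the scene. Friction and masses are not known exactly. Their poses are not given: they have to be found in the camera images.
- dispenser: Fixed grey dispenser box on the table, 140 mm deep (x), 150 mm wide (y), 105 mm high to its flat top; origin under its centre, x from the drawer front to the back, y left, z up. A round steel filler neck, 68 mm outside diameter and 30 mm high, stands in the middle of its top.
- neck (a point): Centre of the rim of the filler neck: on the dispenser's vertical axis, 135 mm above the table; axes as the dispenser's.
- drawer (a joint): Slide of the wooden catch drawer in the dispenser's front, in m: 0 fully shut, 0.07 fully out (it comes out along the dispenser's -x). Starts 0.03 to 0.06 out, moves with about 2 N of friction, has a hard stop at 0 and stays where it is left.
- drawer_pull (a point): Middle of the front face of the dark pull strip on the drawer front, 60 mm above the table: strip 70 mm long (across), 12 mm high, standing out 12 mm from the 148 mm wide front panel. Axes as the dispenser's. Push here along +x to shut it; shut, this point is 92 mm in front of the neck's axis.
- cap_wing (a point): Centre of the upright grip wing of the loose black filler cap: wing 60 mm long (x), 16 mm thick (y), standing free 18 mm above to 18 mm below this point, on the cap's disc. Closed, it lies across the dispenser (along its y, within 3 degrees), this point on the neck's axis 26 mm above the rim. z up.
- cap: The cap (0.08 to 0.16 kg): disc 76 mm across, 8 mm thick, lying on the rim; origin under the disc's centre. Two lugs inside the neck hold it. The wrong way it stops hard after 2 to 12 degrees; the right way it turns freely 45 to 51 degrees to a hard stop; there (or up to 7 degrees short of it) it lifts straight off, clear after 14 mm. The right way differs from start to start and cannot be seen.
- carton: Loose brown carton of hardware, 60x85x40 mm, origin under its centre; leave alone.
- pencil: Loose pencil, 162 mm long along y, 8 mm thick, origin under its centre; leave alone.
- mouse: Loose black computer mouse, 103x60x34 mm, origin under its centre; leave alone.
- marker: Loose black marker, 135 mm long along y, 18 mm thick, origin under its centre; leave alone.
- battery: Loose black drill battery, 88x83x52 mm, origin under its centre; leave alone.
Mind the look-alikes: they are no part of the job. What is shaped like the cap but red is not meant. What is shaped like the dispenser but red is not meant.

How it is judged (in metres and radians):
On the way, in this order (a step that is already met when the one before it is completed fails the run):
1. the drawer is fully shut while the cap is still on (value of joint drawer below 0.004 m and z of cap_wing in the frame of neck below 0.034 m), for 0.2 s.
2. the cap is off the neck and in the fingers (z of cap_wing in the frame of neck above 0.045 m and contact force between the fingers and cap above 1 N), for 0.2 s.
At the end, for the whole second after the job is handed in: The drawer is shut to within 5 mm, and the cap is held still (under 3 cm/s) by the fingers, level to within 15 degrees, 6 to 16 cm higher than where it sat and within 6 cm sideways of the neck's axis (value of joint drawer below 0.005 m and z of cap_wing in the frame of neck between 0.086 and 0.186 m and horizontal distance between cap_wing and neck below 0.06 m and angle between cap_wing's own z axis and vertical below 0.26 rad and contact force between the fingers and cap above 1 N and linear speed of cap below 0.03 m/s); the arm keeps its last pose, push and grip.
It fails at once if a bystander is pushed more than 3 cm (distance of any of carton, pencil, mouse, marker, battery from where it was at the start of the episode above 0.03 m).
It also fails if it takes over 58 s, if anything falls off the work surface, if the arm or the gripper's body presses on something with over 40 N, if the wrist force passes 120 N, or if a joint passes its speed limit or range.

ROBOT

A 6-joint arm with a two-finger parallel gripper is mounted at the origin on a cart in front of the work surface, level with it; the furniture and walls round the work are solid. World frame = base frame: x ahead of the robot, y to its left, z up, the work surface at z = 0. Lengths are in mm, angles in rad, forces in N, time in s.
With the tool pointing down it reaches from about 375 to 750 mm from the base axis. Payload 9 kg.
Tool frame: the origin (TCP) lies midway between the tips of the shut fingers; the grasp point (between the pads) lies 19 mm behind it (grip_point_offset is the z of the grasp point in the tool frame, in mm); z points along the fingers, x is the direction in which the jaws open and shut, and the axes are right-handed (so a half turn about z gives the same grasp; the last joint's range is limited). The gripper opens to 85 mm and grips with 20 to 120 N. Pads are 22 mm wide; open, the fingers measure 114 mm over their backs; the gripper's body (76 mm by 85 mm) begins 54 mm behind the grasp point. The pads swing forward as they close: fully open they stand 13 mm farther back than shut.
Start: joints at [1.103, 0.104, 0.097, 1.564, 0, 1.353], TCP at [148.329, 581.408, 231.331] pointing down, gripper open.
Joint ranges: [-2.99, 2.99], [-0.84, 1.86], [-1.1, 1.16], [-1.84, 2.11], [-1.51, 1.56], [-3.14, 3.14]. Speed limits (rad/s): [2.22, 2.22, 2.57, 3.14, 3.14, 3.14].

INTERFACE

Orientations are given as [roll, pitch, yaw] about the fixed x, y, z axes, in that order (R = Rz(yaw) Ry(pitch) Rx(roll)).
In Python, from rig import * gives the robot as it stands.
- The arm moves only by the shell command python3 -m jog 'ROWS' [FORCE]. ROWS is JSON, a list of rows, each a list of 7 numbers: the shift along the tool's x, y, z in m, then the turn, a rotation vector about the tool's x, y, z in rad, then the closure, from 0 (fully open) to 1 (shut). In form: [[dx, dy, dz, ax, ay, az, fingers], ...]. A call has 1 to 10 rows; each row shifts and turns the commanded pose from where the row before left it, along the tool's axes as they then stand; what a row does not reach is not made up. A row lasts 1/10 s, in which the tool goes at most 50 mm and 8.59 degrees, less where a joint would pass 70% of its speed; a pose out of reach is approached as far as the arm can. A call with a gripper value outside its range is refused whole. The fingers move at their own pace and stop on an object; FORCE is the grip in N (left out, the last holds). Time passes only in rows, so rows that do not move let the fingers close. It gives the time, the measured TCP pose, the force and the opening at its end, in the units of the state.
- get_state(): the state, without advancing time (a new reading comes with each control period).
- snapshot(name): name is "scene" or "top"; returns a dict with "color" (400x640x3 uint8, red, green, blue), "fx", "fy", "cx", "cy" (pixels), "eye" and "attitude" of the camera in the world. Camera axes: x right, y down, z forward; pixel columns grow to the right and rows downward; lengths in mm; the calibration is good to about 2 mm. A picture is of the moment at which its call begins. There is no depth.
- close_job(): hands the job in, once; it reports no verdict.
The state is a dict: "t": time; "joint_pos": joint angles; "qd": joint speeds; "tau": joint torques, N m; "position": TCP position; "tool_rot": TCP orientation; "wrist_force": force on the tool from outside, world axes, zero at the start; "moment": the same for the moment, N m; "width": finger opening in mm.
Only numpy, scipy, OpenCV 4.12 (cv2) and the standard library are available. Lean on these libraries where they do the work, as an engineer would, in place of code of your own. Each camera call takes 0.05 s, during which the arm holds its last target.

## Working session

There is one attempt and no reset: what is moved stays moved. The work goes in short steps, Python scripts to look and compute and a shell command to move; the robot and the scene stay as the last step left them, time stands still between calls to the robot, and variables do not carry over. Pictures are saved under pics/ and viewed, and the job is handed in when it is done.

```bash
mkdir -p pics; ls
python3 - <<'E'
from rig import *
import cv2
s=get_state();print(s)
for n in("scene","top"):
    d=snapshot(n);cv2.imwrite(f"pics/{n}0.png",d["color"][:,:,::-1])
    print(n,{k:d[k] for k in d if k!="color"})
E
```

```text
pics
{'t': 0.0, 'joint_pos': array([ 1.10327112e+00,  1.04683896e-01,  9.64591892e-02,  1.56389153e+00,
       -9.17590036e-06,  1.35308036e+00]), 'qd': array([-0.00159066,  0.00069802, -0.00143042, -0.00142356,  0.00056692,
       -0.00058862]), 'tau': array([-1.93494947e-03, -5.56932592e+01,  5.03651083e+01,  1.69301592e-02,
       -2.99483736e-04,  8.16565631e-06]), 'position': array([148.18078085, 581.07099534, 230.52579331]), 'tool_rot': array([-3.14131651e+00,  1.29072986e-03,  1.32098727e+00]), 'wrist_force': array([-0.51941116,  0.90486531,  0.14708076]), 'moment': array([-0.01178936, -0.001664  ,  0.00567486]), 'width': 85.5171951582131}
scene {'fx': 368.22514301010955, 'fy': 368.22514301010955, 'cx': 321.3592466705153, 'cy': 203.98945477607344, 'eye': array([275.50088546, 588.82131365, 765.16389196]), 'attitude': array([-2.32336534,  0.00693648, -2.67307   ])}
top {'fx': 427.9641998811502, 'fy': 427.9641998811502, 'cx': 322.2073338670459, 'cy': 197.9248449432785, 'eye': array([ 472.01486243,   -5.74559235, 1291.43854536]), 'attitude': array([-3.0661724 ,  0.01174718, -1.56018006])}
```

View pics/scene0.png

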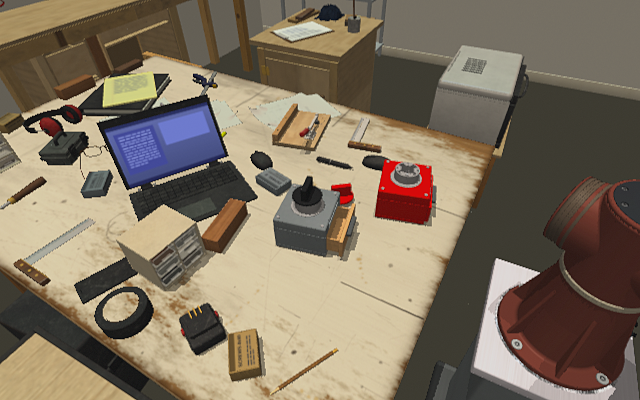

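View pics/top0.png

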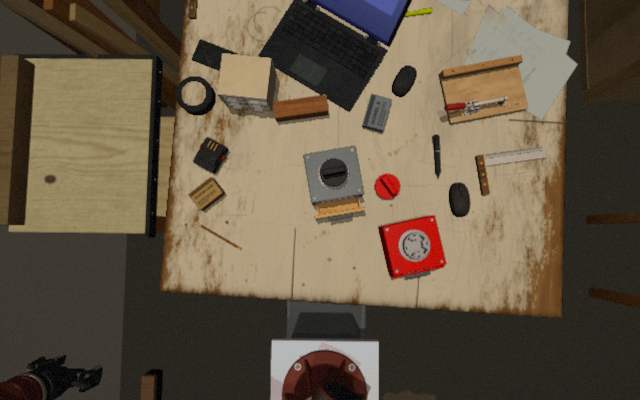

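```bash
cat > h.py <<'E'
import numpy as np
from scipy.spatial.transform import Rotation as R
def ray(d,u,v,z):
    M=R.from_euler('xyz',d["attitude"]).as_matrix()
    r=M@np.array([(u-d["cx"])/d["fx"],(v-d["cy"])/d["fy"],1])
    e=d["eye"];return e+r*(z-e[2])/r[2]
def proj(d,p):
    M=R.from_euler('xyz',d["attitude"]).as_matrix()
    c=M.T@(np.array(p)-d["eye"]);return np.array([d["cx"]+d["fx"]*c[0]/c[2],d["cy"]+d["fy"]*c[1]/c[2]])
E
python3 - <<'E'
import cv2
a=cv2.imread("pics/top0.png")[130:230,285:405];cv2.imwrite("pics/topz.png",cv2.resize(a,None,fx=6,fy=6,interpolation=cv2.INTER_CUBIC))
a=cv2.imread("pics/scene0.png")[160:270,260:380];cv2.imwrite("pics/scenez.png",cv2.resize(a,None,fx=5,fy=5,interpolation=cv2.INTER_CUBIC))
E
```

```text
(no output)
```

View pics/topz.png

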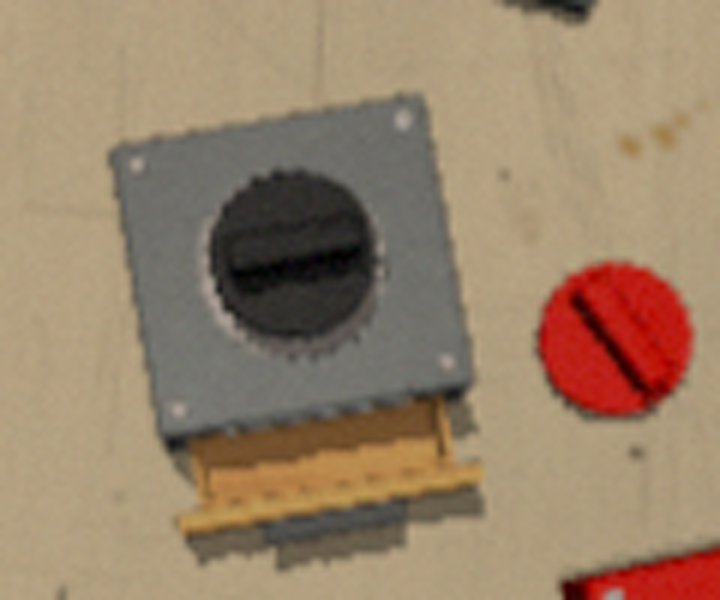

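View pics/scenez.png

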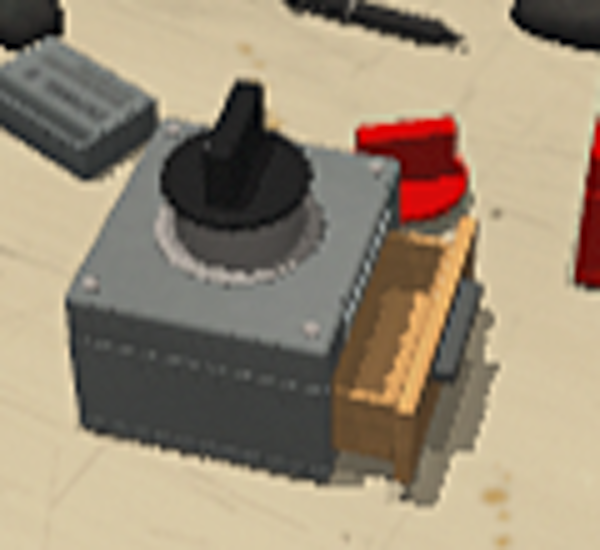

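Run:
```python
from h import *
import numpy as np
d=dict(fx=427.9641998811502,fy=427.9641998811502,cx=322.2073338670459,cy=197.9248449432785,eye=np.array([472.01486243,-5.74559235,1291.43854536]),attitude=np.array([-3.0661724,0.01174718,-1.56018006]))
e=dict(fx=368.22514301010955,fy=368.22514301010955,cx=321.3592466705153,cy=203.98945477607344,eye=np.array([275.50088546,588.82131365,765.16389196]),attitude=np.array([-2.32336534,0.00693648,-2.67307]))
T=lambda x,y,z:ray(d,285+(x+.5)/6-.5,130+(y+.5)/6-.5,z)
S=lambda x,y,z:ray(e,260+(x+.5)/5-.5,160+(y+.5)/5-.5,z)
for f,c in((T,[(137,163),(403,119),(448,362),(179,410)]),(S,[(90,283),(173,129),(377,170),(311,328)])):
    P=np.array([f(*q,105) for q in c]);print(P.round(1),P.mean(0).round(1))
    dx=(P[0]+P[1]-P[2]-P[3]);dy=P[0]+P[3]-P[1]-P[2]
    if f is S: dx=None
    if f is T: print(np.degrees(np.arctan2(dx[1],dx[0])),np.degrees(np.arctan2(-dy[0],dy[1])))
P=np.array([T(*q,105) for q in[(110,150),(422,92),(470,383),(165,440)]]);print(P.round(1),P.mean(0))
print("disc",T(293,254,143),S(236,176,143))
print("pull",T(265,535,60),T(406,510,60), "front panel top edge",T(182,520,85),T(480,468,85))
print("wing",T(232,270,179),T(357,250,179))
print("pull S top front corners",S(480,290,66),S(452,380,54))
```

```text
[[676.8  51.8 105. ]
 [698.6 -72.2 105. ]
 [584.9 -93.7 105. ]
 [561.3  30.8 105. ]] [630.4 -20.8 105. ]
10.494839281911597 10.343655444083648
[[676.9  51.7 105. ]
 [699.5 -71.9 105. ]
 [583.5 -91.2 105. ]
 [562.3  29.8 105. ]] [630.6 -20.4 105. ]
[[ 682.8   64.5  105. ]
 [ 711.5  -81.   105. ]
 [ 575.2 -103.9  105. ]
 [ 547.3   37.1  105. ]] [629.20569602 -20.80719707 105.        ]
disc [629.44173519 -20.88352108 143.        ] [627.94316646 -16.07833051 143.        ]
pull [505.06300449  -9.73819207  60.        ] [517.72768604 -77.17641216  60.        ] front panel top edge [511.03108212  29.39507272  85.        ] [ 536.88581836 -110.36257254   85.        ]
wing [617.23484234   6.13580847 179.        ] [626.5164568  -48.30827669 179.        ]
pull S top front corners [511.10896076 -68.43231447  66.        ] [502.49849509 -12.82188359  54.        ]
```

```bash
python3 -m jog '[[-0.0354,0.0314,0,0,0,0,1],[-0.0354,0.0314,0,0,0,0,1],[-0.0354,0.0314,0,0,0,0,1],[-0.0354,0.0314,0,0,0,0,1],[-0.0354,0.0314,0,0,0,0,1],[-0.0354,0.0314,0,0,0,0,1],[-0.0354,0.0314,0,0,0,0,1],[-0.0354,0.0314,0,0,0,0,1],[-0.0354,0.0314,0,0,0,0,1],[-0.0354,0.0314,0,0,0,0,1]]' 40
python3 -m jog '[[-0.0354,0.0314,0,0,0,0,1],[-0.0354,0.0314,0,0,0,0,1],[-0.0354,0.0314,0,0,0,0,1],[-0.0354,0.0314,0,0,0,0,1],[-0.0354,0.0314,0,0,0,0,1],[0,0,0,0,0,0,1],[0,0,0,0,0,0,1]]'
```

```text
t: 1.1
position: [365.4, 159.0, 231.2]
tool_rot: [3.141, -0.0, 1.321]
wrist_force: [1.1, 0.3, -0.4]
width: -0.1
t: 1.8
position: [473.2, -50.3, 230.6]
tool_rot: [-3.14, -0.0, 1.319]
wrist_force: [-0.4, 0.9, 0.1]
width: -0.0
```

```bash
python3 -m jog '[[0,0,0,0,0,0.14,1],[0,0,0,0,0,0.14,1],[0,0,0,0,0,0.14,1],[0,0,0,0,0,0.14,1],[0,0,0,0,0,0.14,1],[0,0,0,0,0,0.14,1],[0,0,0,0,0,0.14,1],[0,0,0,0,0,0.14,1],[0,0,0,0,0,0.02,1],[0,0,0,0,0,0,1]]'
python3 -m jog '[[0,0,0.04,0,0,0,1],[0,0,0.04,0,0,0,1],[0,0,0.04,0,0,0,1],[0,0,0.04,0,0,0,1],[0,0,0.02,0,0,0,1],[0,0,0,0,0,0,1],[0,0,0,0,0,0,1]]'
python3 - <<'E'
from rig import *
import cv2
for n,(a,b,c,d) in dict(top=(130,230,285,405),scene=(160,270,260,380)).items():
    s=snapshot(n)["color"][a:b,c:d,::-1];cv2.imwrite(f"pics/{n}1.png",cv2.resize(s,None,fx=5,fy=5,interpolation=cv2.INTER_CUBIC))
E
```

```text
t: 2.8
position: [473.2, -48.7, 231.4]
tool_rot: [-3.142, -0.0, 0.185]
wrist_force: [-0.5, -0.5, -0.1]
width: -0.0
t: 3.5
position: [473.5, -49.3, 52.0]
tool_rot: [3.142, -0.0, 0.183]
wrist_force: [0.6, 0.3, 0.6]
width: -0.1
```

View pics/scene1.png

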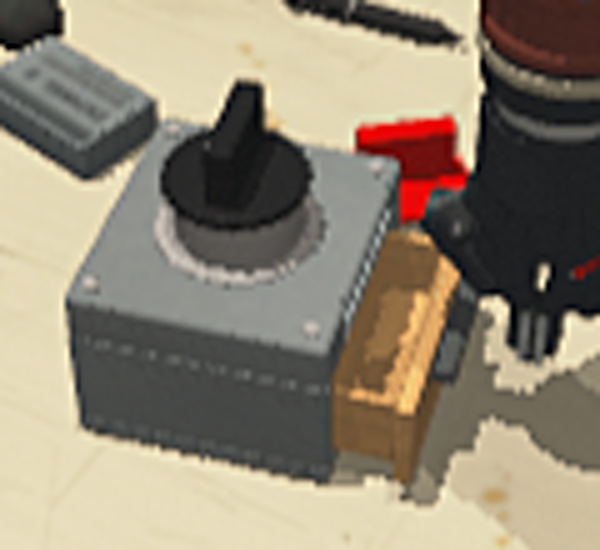

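The knuckle sticks out towards the box in this orientation; I'll back off and turn the jaws across before pushing.

```bash
python3 -m jog '[[-0.035,0,0,0,0,0,1],[0,0,0,0,0,-0.14,1],[0,0,0,0,0,-0.14,1],[0,0,0,0,0,-0.14,1],[0,0,0,0,0,-0.14,1],[0,0,0,0,0,-0.14,1],[0,0,0,0,0,-0.14,1],[0,0,0,0,0,-0.14,1],[0,0,0,0,0,-0.14,1],[0,0,0,0,0,-0.14,1]]'
python3 -m jog '[[0,0,0,0,0,-0.14,1],[0,0,0,0,0,-0.14,1],[0,0,0,0,0,-0.031,1],[0,0,0,0,0,0,1]]'
python3 - <<'E'
from rig import *
import cv2
for n,(a,b,c,d) in dict(top=(130,230,285,405),scene=(160,270,260,380)).items():
    s=snapshot(n)["color"][a:b,c:d,::-1];cv2.imwrite(f"pics/{n}2.png",cv2.resize(s,None,fx=5,fy=5,interpolation=cv2.INTER_CUBIC))
E
```

```text
t: 4.6
position: [440.2, -56.3, 53.2]
tool_rot: [3.139, 0.001, 1.448]
wrist_force: [0.7, -0.2, -0.3]
width: 0.1
t: 5.0
position: [440.1, -56.3, 53.0]
tool_rot: [3.139, 0.001, 1.753]
wrist_force: [0.3, 0.4, -0.6]
width: 0.2
```

View pics/scene2.png

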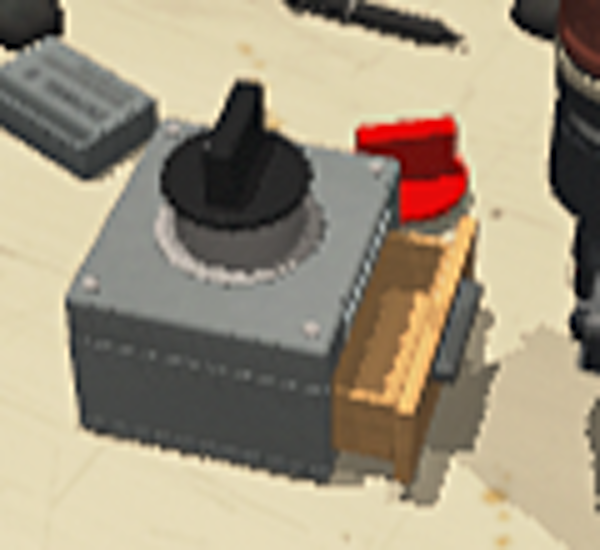

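View pics/top2.png

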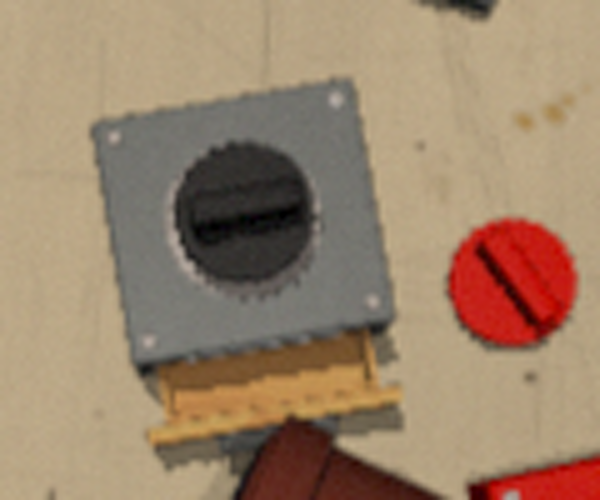

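```bash
python3 -m jog '[[0,0.025,0,0,0,0,1],[0,0.025,0,0,0,0,1],[0,0.01,0,0,0,0,1],[0,0.01,0,0,0,0,1],[0,0.006,0,0,0,0,1],[0,0.006,0,0,0,0,1]]'
python3 -m jog '[[0,0.004,0,0,0,0,1],[0,0.002,0,0,0,0,1]]'
python3 -m jog '[[0,0.002,0,0,0,0,1],[0,0.001,0,0,0,0,1]]'
```

```text
t: 5.7
position: [519.9, -41.0, 51.5]
tool_rot: [-3.142, 0.0, 1.752]
wrist_force: [-1.6, -0.2, 1.3]
width: 0.1
t: 5.9
position: [525.8, -40.0, 51.4]
tool_rot: [3.142, -0.0, 1.752]
wrist_force: [-1.8, -1.4, 1.2]
width: -0.0
t: 6.1
position: [528.5, -39.4, 51.3]
tool_rot: [3.142, -0.0, 1.752]
wrist_force: [-1.3, -0.2, 1.6]
width: 0.3
```

```bash
python3 -m jog '[[0,0.001,0,0,0,0,1],[0,0.001,0,0,0,0,1]]'
python3 -m jog '[[0,0.001,0,0,0,0,1],[0,0.001,0,0,0,0,1]]'
python3 -m jog '[[0,0.001,0,0,0,0,1],[0,0.001,0,0,0,0,1]]'
```

```text
t: 6.3
position: [530.5, -39.1, 51.3]
tool_rot: [3.142, -0.0, 1.752]
wrist_force: [-1.7, -0.5, 1.9]
width: 0.0
t: 6.5
position: [530.6, -39.0, 51.2]
tool_rot: [-3.137, 0.0, 1.752]
wrist_force: [-16.8, -3.4, 10.9]
width: -0.1
t: 6.7
position: [530.7, -39.0, 51.2]
tool_rot: [-3.133, 0.0, 1.751]
wrist_force: [-27.1, -5.6, 20.0]
width: 0.2
```

```bash
python3 -m jog '[[0,0,0,0,0,0,1],[0,0,0,0,0,0,1],[0,-0.006,0,0,0,0,1],[0,-0.03,0,0,0,0,1],[0,-0.03,0,0,0,0,1],[0,-0.02,-0.02,0,0,0,0],[0,0,-0.04,0,0,0,0],[0,0,-0.04,0,0,0,0],[0,0,-0.04,0,0,0,0],[0,0,-0.04,0,0,0,0]]'
python3 -m jog '[[0,0,-0.04,0,0,0.14,0],[0,0,-0.02,0,0,0.14,0],[0,0,0,0,0,0.14,0],[0,0,0,0,0,0.14,0],[0,0,0,0,0,0.14,0],[0,0,0,0,0,0.14,0],[0,0,0,0,0,0.14,0],[0,0,0,0,0,0.14,0],[0,0,0,0,0,0.14,0],[0,0,0,0,0,0.14,0]]'
python3 -m jog '[[0,0,0,0,0,0.14,0],[0,0,0,0,0,0.035,0],[0,0,0,0,0,0,0]]'
python3 - <<'E'
from rig import *
import cv2
for n,(a,b,c,d) in dict(top=(130,230,285,405),scene=(160,270,260,380)).items():
    s=snapshot(n)["color"][a:b,c:d,::-1];cv2.imwrite(f"pics/{n}3.png",cv2.resize(s,None,fx=5,fy=5,interpolation=cv2.INTER_CUBIC))
E
```

```text
t: 7.7
position: [449.9, -53.8, 233.1]
tool_rot: [3.14, 0.0, 1.752]
wrist_force: [0.8, -0.3, 0.2]
width: 72.5
t: 8.7
position: [450.1, -53.9, 291.4]
tool_rot: [3.141, -0.001, 0.346]
wrist_force: [0.3, 1.0, -0.0]
width: 85.0
t: 9.0
position: [450.1, -53.9, 291.3]
tool_rot: [3.142, -0.001, 0.177]
wrist_force: [-0.9, 0.5, -0.6]
width: 85.4
```

View pics/scene3.png

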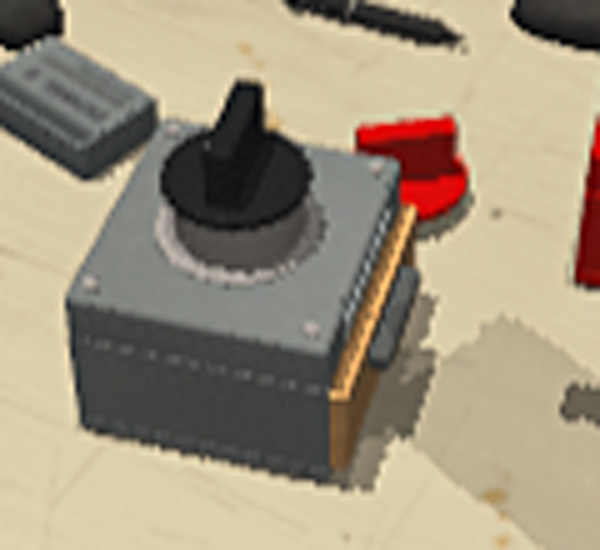

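View pics/top3.png

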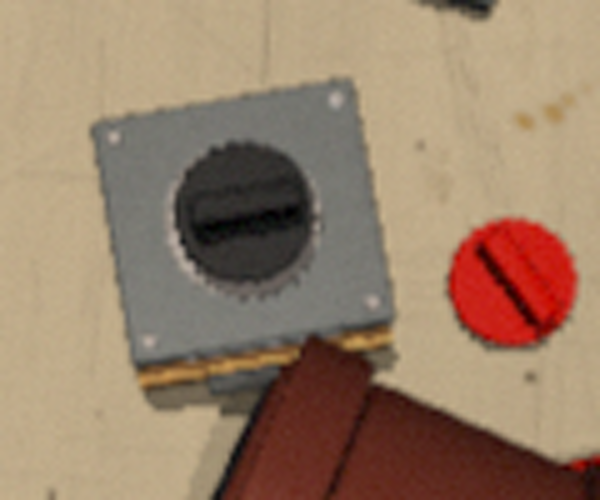

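```bash
python3 -m jog '[[0.045,0,0,0,0,0,0],[0.045,0,0,0,0,0,0],[0.045,0,0,0,0,0,0],[0.03,0,0,0,0,0,0],[0.018,-0.001,0,0,0,0,0],[0,0,0.04,0,0,0,0],[0,0,0.04,0,0,0,0],[0,0,0.03,0,0,0,0],[0,0,0.02,0,0,0,0],[0,0,0.01,0,0,0,0]]'
python3 -m jog '[[0,0,0.001,0,0,0,0],[0,0,0,0,0,0,0]]'
python3 - <<'E'
from rig import *
import cv2
for n,(a,b,c,d) in dict(scene=(110,270,260,400)).items():
    s=snapshot(n)["color"][a:b,c:d,::-1];cv2.imwrite(f"pics/{n}4.png",cv2.resize(s,None,fx=3.7,fy=3.7,interpolation=cv2.INTER_CUBIC))
E
```

```text
t: 10.1
position: [628.7, -20.4, 148.7]
tool_rot: [-3.14, 0.003, 0.178]
wrist_force: [0.2, 0.0, 0.3]
width: 85.5
t: 10.3
position: [630.3, -20.8, 151.4]
tool_rot: [3.141, -0.001, 0.177]
wrist_force: [0.4, 0.3, 0.5]
width: 85.4
```

View pics/scene4.png

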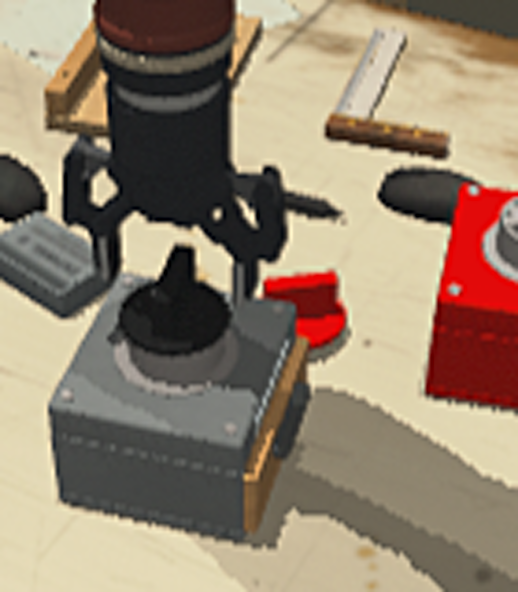

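```bash
python3 -m jog '[[0,0,0,0,0,0,0.5],[0,0,0,0,0,0,0.6],[0,0,0,0,0,0,0.7],[0,0,0,0,0,0,1],[0,0,0,0,0,0,1],[0,0,0,0,0,0,1],[0,0,0,0,0,0,1]]' 45; python3 -c "
from rig import *
s=get_state();print(s['moment'],s['position'],s['tool_rot'])"
```

```text
t: 11.05
position: [630.1, -20.7, 150.6]
tool_rot: [3.141, -0.001, 0.177]
wrist_force: [0.9, 0.4, 1.8]
width: 15.3
[ 0.01033026 -0.3117557  -0.01697932] [630.10939117 -20.66233548 150.57636209] [ 3.14149390e+00 -8.07770201e-04  1.77022428e-01]
```

```bash
cat > st.py <<'E'
from rig import *
s=get_state();print("M",s['moment'].round(2),"F",s['wrist_force'].round(1),"rot",s['tool_rot'].round(3),s['position'].round(1),s['width'].round(1))
E
for i in 1; do python3 -m jog '[[0,0,0,0,0,0.035,1],[0,0,0,0,0,0.035,1],[0,0,0,0,0,0,1]]'>/dev/null;python3 st.py
python3 -m jog '[[0,0,0,0,0,0.035,1],[0,0,0,0,0,0.035,1],[0,0,0,0,0,0,1]]'>/dev/null;python3 st.py; done
```

```text
Traceback (most recent call last):
  File "st.py", line 2, in <module>
    s=get_state();print("M",s['moment'].round(2),"F",s['wrist_force'].round(1),"rot",s['tool_rot'].round(3),s['position'].round(1),s['width'].round(1))
                                                                                                                                   ^^^^^^^^^^^^^^^^
AttributeError: 'float' object has no attribute 'round'
Traceback (most recent call last):
  File "st.py", line 2, in <module>
    s=get_state();print("M",s['moment'].round(2),"F",s['wrist_force'].round(1),"rot",s['tool_rot'].round(3),s['position'].round(1),s['width'].round(1))
                                                                                                                                   ^^^^^^^^^^^^^^^^
AttributeError: 'float' object has no attribute 'round'
```

```bash
sed -i "s/s\['width'\].round(1)/round(s['width'],1)/" st.py; python3 st.py
```

```text
M [-0.22 -0.09  0.02] F [ 0.8 -1.   3.2] rot [ 3.141 -0.     0.037] [629.9 -20.8 150.6] 15.4
```

```bash
python3 -m jog '[[0,0,0,0,0,0.035,1],[0,0,0,0,0,0.035,1]]'>/dev/null;python3 st.py
python3 -m jog '[[0,0,0,0,0,0.035,1],[0,0,0,0,0,0.035,1]]'>/dev/null;python3 st.py
python3 -m jog '[[0,0,0,0,0,0.035,1],[0,0,0,0,0,0.035,1]]'>/dev/null;python3 st.py
```

```text
M [-0.23 -0.01  0.07] F [-0.7 -1.8  4.1] rot [ 3.141 -0.    -0.033] [629.8 -20.8 150.5] 15.3
M [-0.27  0.1   0.07] F [ 0.3 -1.1  2.8] rot [ 3.141 -0.    -0.103] [629.8 -20.8 150.5] 15.4
M [-0.22  0.18  0.04] F [ 0.4 -0.6  4. ] rot [ 3.141 -0.    -0.173] [629.7 -20.7 150.5] 15.4
```

```bash
python3 -m jog '[[0,0,0,0,0,0.07,1],[0,0,0,0,0,0.07,1],[0,0,0,0,0,0.07,1],[0,0,0,0,0,0.07,1],[0,0,0,0,0,0.07,1],[0,0,0,0,0,0.035,1]]'>/dev/null;python3 st.py
python3 -m jog '[[0,0,0,0,0,0.02,1],[0,0,0,0,0,0.02,1]]'>/dev/null;python3 st.py
python3 -m jog '[[0,0,0,0,0,0.02,1],[0,0,0,0,0,0.02,1]]'>/dev/null;python3 st.py
```

```text
M [0.01 0.12 0.04] F [-0.3  0.4  3.1] rot [-3.141  0.    -0.559] [629.7 -20.5 150.5] 15.1
M [0.04 0.2  0.03] F [-1.   0.5  3.8] rot [-3.141 -0.    -0.598] [629.8 -20.6 150.5] 15.4
M [0.05 0.18 0.09] F [-0.8 -0.6  5.5] rot [-3.141 -0.    -0.639] [629.8 -20.6 150.5] 15.0
```

```bash
python3 -m jog '[[0,0,0,0,0,0.02,1],[0,0,0,0,0,0.01,1]]'>/dev/null;python3 st.py
python3 -m jog '[[0,0,0,0,0,0.01,1],[0,0,0,0,0,0.01,1]]'>/dev/null;python3 st.py
python3 -m jog '[[0,0,0,0,0,0.01,1],[0,0,0,0,0,0.01,1]]'>/dev/null;python3 st.py
```

```text
M [-0.26  0.03  0.21] F [ 0.1 -1.9  4.3] rot [-3.142e+00 -1.000e-03 -6.690e-01] [630.1 -20.9 150.5] 15.5
M [-0.38 -0.04  0.77] F [ 0.9 -3.3  5.3] rot [-3.142e+00 -1.000e-03 -6.880e-01] [630.  -20.9 150.5] 15.3
M [-0.43 -0.04  1.15] F [ 0.7 -2.8  5.3] rot [ 3.142e+00 -1.000e-03 -7.070e-01] [630.  -20.9 150.5] 15.3
```

At the stop (about 48–50° clockwise from above). Easing back slightly, then lifting.

```bash
python3 -m jog '[[0,0,0,0,0,-0.02,1],[0,0,-0.003,0,0,0,1],[0,0,-0.003,0,0,0,1],[0,0,-0.003,0,0,0,1]]' 60;python3 st.py
python3 -m jog '[[0,0,-0.005,0,0,0,1],[0,0,-0.005,0,0,0,1],[0,0,-0.005,0,0,0,1],[0,0,0,0,0,0,1]]';python3 st.py
```

```text
t: 14.25
position: [629.5, -21.1, 157.1]
tool_rot: [3.14, 0.001, -0.689]
wrist_force: [3.5, -4.2, -5.8]
width: 14.7
M [-0.9  -1.03  0.27] F [ 3.5 -4.2 -5.8] rot [ 3.14e+00  1.00e-03 -6.89e-01] [629.5 -21.1 157.1] 14.7
t: 14.65
position: [630.2, -20.6, 175.4]
tool_rot: [-3.141, -0.001, -0.688]
wrist_force: [0.5, -0.3, -1.3]
width: 15.1
M [-0.03 -0.   -0.02] F [ 0.5 -0.3 -1.3] rot [-3.141e+00 -1.000e-03 -6.880e-01] [630.2 -20.6 175.4] 15.1
```

Run:
```python
from rig import *
import cv2
s=snapshot("scene")["color"][110:270,260:400,::-1];cv2.imwrite("pics/scene5.png",cv2.resize(s,None,fx=3.7,fy=3.7,interpolation=cv2.INTER_CUBIC))
```

```text
(no output)
```

View pics/scene5.png

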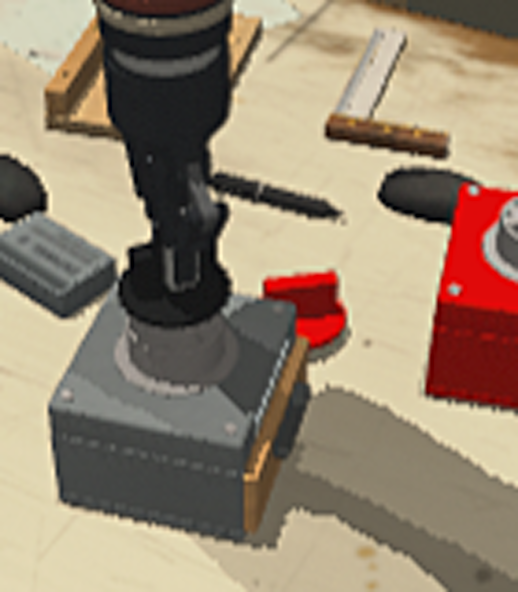

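```bash
python3 -m jog '[[0,0,-0.01,0,0,0,1],[0,0,-0.015,0,0,0,1],[0,0,-0.015,0,0,0,1],[0,0,-0.015,0,0,0,1],[0,0,-0.01,0,0,0,1],[0,0,-0.01,0,0,0,1],[0,0,0,0,0,0,1],[0,0,0,0,0,0,1],[0,0,0,0,0,0,1],[0,0,0,0,0,0,1]]';python3 st.py
python3 - <<'E'
from rig import *
import cv2
for n,(a,b,c,d) in dict(top=(130,230,285,405),scene=(110,270,260,400)).items():
    s=snapshot(n)["color"];cv2.imwrite(f"pics/{n}6f.png",s[:,:,::-1]);s=s[a:b,c:d,::-1];cv2.imwrite(f"pics/{n}6.png",cv2.resize(s,None,fx=3.7,fy=3.7,interpolation=cv2.INTER_CUBIC))
E
```

```text
t: 15.7
position: [629.5, -20.6, 248.5]
tool_rot: [3.141, 0.001, -0.688]
wrist_force: [0.1, 0.7, -0.6]
width: 15.1
M [ 0.01 -0.03 -0.  ] F [ 0.1  0.7 -0.6] rot [ 3.141e+00  1.000e-03 -6.880e-01] [629.5 -20.6 248.5] 15.1
```

View pics/scene6.png

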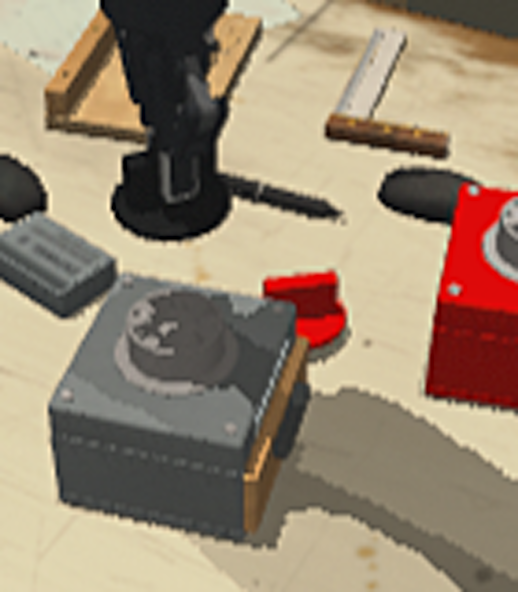

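View pics/top6f.png

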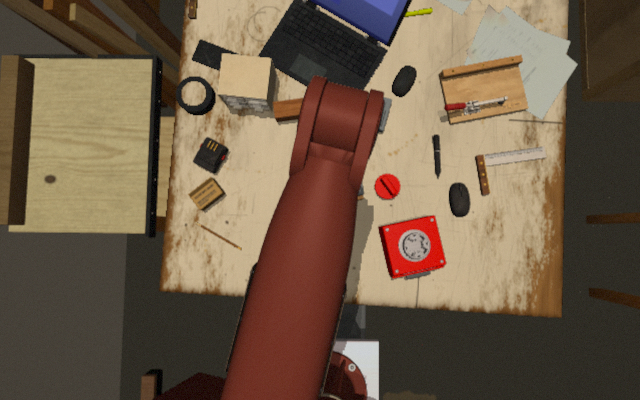

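The pictures show the cap held level over the open neck (neck at about (180,335) and cap at about (172,210) in the crop). The drawer is shut and the bystanders are at their original pixels.

```bash
python3 -m jog '[[0,0,0,0,0,0,1],[0,0,0,0,0,0,1],[0,0,0,0,0,0,1]]'; python3 -c "
from rig import *
print(close_job())"
```

```text
t: 16.1
position: [629.8, -20.7, 249.3]
tool_rot: [-3.141, 0.0, -0.688]
wrist_force: [0.0, -0.2, -1.6]
width: 15.3
the job is handed in; nothing more can be done
None
```

The dispenser is ready for refilling: the drawer is shut, the cap is off, and I handed the job in at about 16 s of the 58 s allowed. No verdict was reported.

- **Drawer:** I pushed on the pull strip with the shut fingers until it hit its stop, where the force rose from about 2 N to about 27 N along the push. A picture afterwards shows it shut.
- **Cap direction:** I gripped the wing and tried clockwise (seen from above) first. It ran freely past the 12° limit for a wrong way and stopped at about 48–50°, where the moment rose to 1.15 N m. Because it gave that way, I did not try anticlockwise.
- **Lift:** I eased back about 1° from the stop and lifted straight up, gripping with 60 N.

**Last checks:** the tool is about 99 mm above where it gripped the cap and still on the neck's axis to within a few millimetres. It is level to about 0.001 rad. The fingers read 15.3 mm on the 16 mm wing, and the wrist force of about 1.6 N roughly matches the cap's weight. The cap looks level over the open neck, and the carton, pencil, mouse, marker and battery look unmoved. No check failed or disagreed.

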